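# Clamp the filter cassette square in the twin-screw press

### The arm

A 7-joint arm with a two-finger parallel gripper is mounted at the origin on a cart in front of the work surface, level with it; the furniture and walls round the work are solid. World frame = base frame: x ahead of the robot, y to its left, z up, the work surface at z = 0. Lengths are in m, angles in rad, forces in N, time in s.
With the tool pointing down it reaches from about 0.425 to 0.875 m from the base axis. Payload 4.7 kg.
Tool frame: the origin (TCP) lies between the finger pads; the fingertips stand 19 mm ahead of it and the grasp point (between the pads) is the TCP; z points along the fingers, y is the line along which they close (so a half turn about z gives the same grasp; the last joint's range is limited). The gripper opens to 87 mm and grips with 3 to 60 N. Pads are 19 mm wide; open, the fingers measure 117 mm over their backs; the gripper's body (75 mm by 190 mm) begins 51 mm behind the grasp point.
Start: joints at [1.214, 0.321, -0.07, 1.45, 0.023, 1.371, -0.057], TCP at [0.236, -0.606, 0.242] pointing down, gripper open.
Joint ranges: [-2.86, 2.86], [-0.3, 2.09], [-1.38, 1.24], [0.06, 2.45], [-1.56, 4.7], [0.09, 2.05], [-2.69, 2.69]. Speed limits (rad/s): [2.57, 2.57, 3.14, 3.14, 3.14, 3.14, 3.14].

### API

Orientations are given as [roll, pitch, yaw] about the fixed x, y, z axes, in that order (R = Rz(yaw) Ry(pitch) Rx(roll)).
In Python, from plant import * gives the robot as it stands.
- The arm moves only by the tool jog_arm, never from a script. Its argument "series" is a list that holds one entry, the list of rows, each a list of 7 numbers: the turn, a rotation vector about the world's x, y, z in units of pi rad (1.0 is pi rad), then the shift along the world's x, y, z in units of 750 mm (1.0 is 750 mm), then the finger opening in mm, from 0 to 87. A call has exactly 8 rows; each row shifts and turns the commanded pose from where the row before left it; what a row does not reach is not made up. A row lasts 1/10 s, in which the tool goes at most 50 mm and 8.59 degrees, less where a joint would pass 70% of its speed; a pose out of reach is approached as far as the arm can. A call with a number of a shift or a turn outside -1 to 1 is refused whole. A call with a gripper value outside its range is refused whole. The fingers move at their own pace and stop on an object; "squeeze" is the grip in N (left out, the last holds). Time passes only in rows, so rows that do not move let the fingers close, or fill a call up. It gives the time, the measured TCP pose, the force, the opening and the grip force at its end, in the units of the state.
- state(): the state, without advancing time (a new reading comes with each control period).
- read_camera(name): name is "scene" or "top"; returns a dict with "image" (480x640x3 uint8, red, green, blue), "fovy" (degrees; the focal length in pixels is half the picture's height over the tangent of half this angle, whatever the lens; pixels are square), "cx", "cy" (the principal point, pixels), "eye" and "rotation" of the camera in the world. Camera axes: x right, y up, looking along -z (the intrinsics and any distortion apply to the point x, -y, -z); pixel columns grow to the right and rows downward; lengths in m; the calibration is good to about 2 mm. A picture is of the moment at which its call begins. There is no depth.
- sign_off(): hands the job in; it is judged then, once.
The state is a dict: "clock": time; "qpos": joint angles; "joint_velocities": joint speeds; "effort": joint torques, N m; "tcp_pos": TCP position; "orientation": TCP orientation; "force": force on the tool from outside, world axes, zero at the start; "torque": the same for the moment, N m; "opening": finger opening in m; "grip_force": force on a finger pad.
Only numpy, scipy, OpenCV 4.12 (cv2) and the standard library are available. Lean on these libraries where they do the work, as an engineer would, in place of code of your own. Each camera call takes 0.05 s, during which the arm holds its last target. There are 200 camera calls.

### The job

Draw the white cassette out of the hood of its storage dock by its blue nose end, lay it on the narrow feed table of the twin-screw press with the nose pointing at the clamp bar and let go; then take it by the orange tab on its tail and push it fully home against the rear stop. Finally screw the clamp bar down onto it by turning both orange wing knobs clockwise all the way to their stops, alternately in small steps so that neither knob is ever more than a quarter turn ahead of the other and the bar stays square. Leave the other things on the bench where they are.

Things in the scene. Friction and masses are not known exactly. Their poses are not given: they have to be found in the camera images.
- press: Twin-screw press, fixed. x = feed direction (roughly world +y), z up, origin on the bench under the clamp bar's middle. Grey base plate, 12 mm thick: x -70..80, y -125..125 mm. Steel feed table 44 mm wide (narrower than the cassette: fingers pass beside it), top z = 12 mm flush with the plate, along y = 0 from x = -265 mm to the plate. Fixed screws at x = 0, y = +-95 mm; knobs up to z = 142 mm.
- guide_mouth (a point): Point at the mouth of the press's guides, press x = -68, y = 0, z = 12 mm; axes as the press. Guide walls (tops z = 28 mm) flare from about 74 mm apart here to 58 mm at press x = -38, then run parallel, 58 mm apart, to x = 58 mm.
- rear_stop (a point): Centre of the foot of the rear stop's face, press x = 55.5, y = 0, z = 12 mm. With the cassette fully home its nose touches this face and its origin is at press x = -34.5, y = 0, z = 12 mm.
- bar: Clamp bar 34 x 236 (y) x 18 mm, origin at its centre, 57 mm above the bench with both knobs at 0. Springs push it up against a brass nut on each screw; each nut sinks 4.46 mm per rad of its knob, so the bar leans 0.0235 rad per rad of knob difference. Two sprung pads (2.5 N/mm each) under its middle, undersides at z = -14 mm, meet the cassette at knob values near 2.04 and give 2.5 mm at the stops.
- cassette: White flat cassette 180 (x) x 54 (y) x 22 mm high, about 0.22 kg, origin at the centre of its underside, +x toward its blue nose (46 mm wide from x = 76 to 90 mm, 54 mm wide behind that). Orange upright tab on the tail at x = -72 mm: 28 (x) x 12 (y) mm, from z = 22 to 54 mm. Starts in the dock, tail under the hood, nose out.
- tail_tab (a point): Middle of the tab on the cassette's tail, 40 mm above the cassette's underside; axes as the cassette.
- dock: White storage dock, fixed, origin on the bench under the hood, x into the hood. Hood: x -30..40 mm, 74 mm wide (62 inside), 84 mm high. A steel tongue 44 mm wide, top z = 12 mm, sticks out to x = -141 mm. The cassette lies on it, tail about 60 mm under the hood, origin near dock x = -60 mm, nose along dock -x; draw it at least 65 mm along dock -x before lifting.
- knob_near (a joint): Angle of the wing knob on the screw nearer to the robot (press y = +95 mm), rad; grows clockwise seen from above (screws the bar down). Starts between 0 and 0.5, hard stop at 2.6. Friction about 0.1 N m, stays where it is left.
- knob_far (a joint): Same for the wing knob on the screw farther from the robot (press y = -95 mm).
- knob_near_grip (a point): Centre of the near wing, 126 mm above the bench, on the screw's vertical axis. The orange wing is 60 long x 14 thick x 32 mm high (z 110 to 142 mm); x axis along the wing (toward its white dot), z up. At knob value q the wing points along the press's x axis turned clockwise by q. The wing does not rise or fall.
- knob_far_grip (a point): Same for the far wing.
- red_jar: White specimen jar with a red cap, 55 mm wide, 62 mm high; origin under its centre. Leave alone.
- white_jar: White specimen jar with a white cap, 55 mm wide, 62 mm high; origin under its centre. Leave alone.
- timer: Countdown timer 66x60x34 mm. Leave alone.
- tape: Roll of tape lying flat, 104 mm across, 25 mm high. Leave alone.
- dish: Petri dish 90 mm across, 14 mm high. Leave alone.
- flask: Conical flask 81 mm wide, 120 mm high. Leave alone.

How it is judged:
On the way, in this order (a step that is already met when the one before it is completed fails the run):
1. the cassette lies on the feed table, nose toward the bar and in line with the guides, not yet under the bar, and the hand has let go of it (x of cassette in the frame of press between -0.25 and -0.09 m and y of cassette in the frame of press between -0.02 and 0.02 m and z of cassette in the frame of press between 0.008 and 0.016 m and angle between the x axis of cassette and the x axis of press, either way round below 0.2 rad and linear speed of cassette below 0.02 m/s and contact force between the fingers and cassette below 0.1 N), for 0.2 s.
2. the cassette is taken again, by the orange tab on its tail (distance between the grasp point and tail_tab below 0.03 m and contact force between the fingers and cassette above 1 N), for 0.1 s.
3. the cassette is pushed home against the rear stop (x of cassette in the frame of press above -0.041 m and y of cassette in the frame of press between -0.005 and 0.005 m and z of cassette in the frame of press between 0.009 and 0.0145 m and angle between the x axis of cassette and the x axis of press, either way round below 0.06 rad), for 0.2 s.
At the end, for the whole second after the job is handed in: The cassette lies flat in the guides, home to within 6 mm of the rear stop, 5 mm of the middle and 0.06 rad; both knobs are within 0.18 rad of their stops at 2.6 rad, the bar level to 0.005 rad and pressing on the cassette with more than 3 N; everything at rest and released (all of step 3 and value of joint each of knob_near, knob_far above 2.42 rad and angle between bar's own z axis and vertical below 0.005 rad and contact force between bar and cassette above 3 N and linear speed of cassette below 0.01 m/s and contact force between the fingers and cassette below 0.1 N); the robot touches nothing.
It fails at once if the clamp bar is run out of square: one knob more than a quarter turn ahead of the other (bar leaning more than 0.039 rad) (angle between bar's own z axis and vertical above 0.039 rad).
It fails at once if a bystander (jar, timer, tape, dish or flask) is moved more than 20 mm (distance of any of red_jar, white_jar, timer, tape, dish, flask from where it was at the start of the episode above 0.02 m).
It also fails if it takes over 72 s, if anything falls off the work surface, if the arm or the gripper's body presses on something with over 40 N, if the wrist force passes 120 N, or if a joint passes its speed limit or range.

## Working session

There is one attempt and no reset: what is moved stays moved. The work goes in short steps, Python scripts to look and compute and a tool call to move; the robot and the scene stay as the last step left them, time stands still between calls to the robot, and variables do not carry over. Pictures are saved under pics/ and viewed, at most 10 in all, crops included, and the job is handed in when it is done.

Besides the shell and the picture viewer there is one more tool, called after ">>>" as a command line: name --argument value ..., lists and objects as JSON in quotes. jog_arm: Moves the arm, as the interface text tells. Its arguments: {"type":"object","properties":{"series":{"type":"array","items":{"type":"array","items":{"type":"array","items":{"type":"number"}}}},"squeeze":{"type":"number"}},"required":["series"]}

```bash
ls; mkdir -p pics; python3 - <<'E'
from plant import *
import cv2
print(state())
for n in("scene","top"):
    c=read_camera(n);print({k:v for k,v in c.items() if k!="image"})
    cv2.imwrite(f"pics/{n}0.png",c["image"][...,::-1])
E
```

```text
pics
{'clock': 0.0, 'qpos': array([ 1.21409118,  0.32179736, -0.07009979,  1.45166594,  0.02256375,
        1.37080253, -0.05694599]), 'joint_velocities': array([-8.77746886e-04,  4.58486439e-04, -3.61490373e-05,  2.31541977e-04,
       -1.34293884e-03, -6.34087885e-04, -2.10413430e-03]), 'effort': array([ 9.25268387e-05, -4.91286957e+01, -4.03928999e-01, -3.12523592e+01,
       -6.39208616e-02,  4.37513762e-02,  1.88769641e-04]), 'tcp_pos': array([ 0.23532578, -0.60535104,  0.24048279]), 'orientation': array([-3.13970706e+00,  5.85735191e-05,  3.70796643e-01]), 'force': array([ 0.4973604 , -0.05659322, -0.37145396]), 'torque': array([-0.01862258, -0.03413268,  0.06225449]), 'grip_force': 0.0, 'opening': 0.08692633641802962}
{'fovy': 54.98482978853728, 'cx': 314.3354726723415, 'cy': 241.18621805271567, 'eye': array([ 0.7055186 , -0.78152123,  0.5911704 ]), 'rotation': array([ 1.01982772, -0.00629271,  0.17642566])}
{'fovy': 43.79197224877618, 'cx': 314.7732731787905, 'cy': 251.5784222709051, 'eye': array([0.22967151, 0.03197032, 1.69337031]), 'rotation': array([ 0.20197081,  0.00268804, -1.56837261])}
```

View pictures.

View pics/scene0.png

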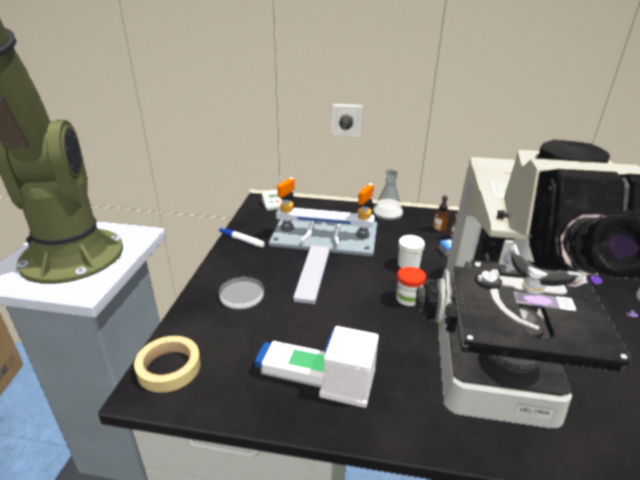

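View pics/top0.png

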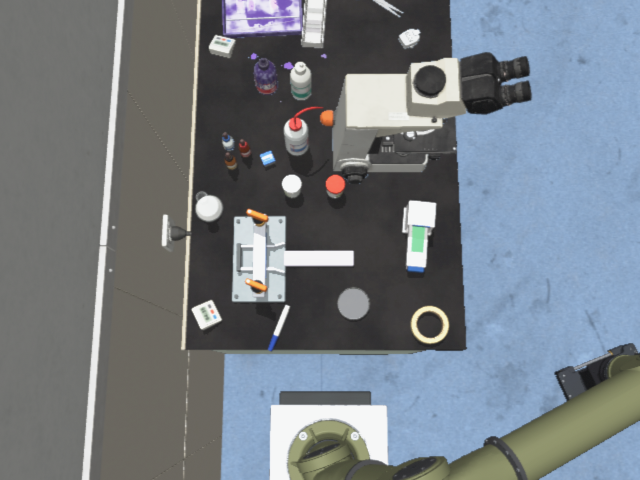

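```bash
cat > h.py <<'E'
import numpy as np, cv2
from scipy.spatial.transform import Rotation as R
def cam(c):
    return R.from_euler("xyz",c["rotation"]).as_matrix(), 240/np.tan(np.radians(c["fovy"])/2)
def ray(c,uv):
    M,f=cam(c); uv=np.atleast_2d(uv).astype(float)
    d=np.c_[(uv[:,0]-c["cx"])/f,-(uv[:,1]-c["cy"])/f,-np.ones(len(uv))]
    return d@M.T
def plane(c,uv,z):
    d=ray(c,uv); return c["eye"]+d*((z-c["eye"][2])/d[:,2])[:,None]
def proj(c,P):
    M,f=cam(c); p=(np.atleast_2d(P)-c["eye"])@M
    return np.c_[c["cx"]-f*p[:,0]/p[:,2],c["cy"]+f*p[:,1]/p[:,2]]
def tri(c1,u1,c2,u2):
    d1=ray(c1,u1)[0];d2=ray(c2,u2)[0]
    s=np.linalg.lstsq(np.c_[d1,-d2],c2["eye"]-c1["eye"],rcond=None)[0]
    a=c1["eye"]+s[0]*d1;b=c2["eye"]+s[1]*d2
    return (a+b)/2,np.linalg.norm(a-b)
def blobs(c,lo,hi,box,amin=15):
    h=cv2.cvtColor(c["image"],cv2.COLOR_RGB2HSV); m=cv2.inRange(h,np.array(lo),np.array(hi))
    k=np.zeros_like(m);x0,y0,x1,y1=box;k[y0:y1,x0:x1]=m[y0:y1,x0:x1]
    cs,_=cv2.findContours(k,cv2.RETR_EXTERNAL,cv2.CHAIN_APPROX_NONE)
    return [x for x in sorted(cs,key=cv2.contourArea,reverse=True) if cv2.contourArea(x)>=amin]
def cen(b):
    m=cv2.moments(b);return np.array([m["m10"]/m["m00"],m["m01"]/m["m00"]])
E
python3 - <<'E'
from plant import *
from h import *
np.set_printoptions(precision=4,suppress=True)
t=read_camera("top");s=read_camera("scene")
OR=((5,150,120),(20,255,255));BL=((100,150,60),(125,255,255));WH=((0,0,185),(180,50,255));GR=((60,100,80),(85,255,255))
kt=blobs(t,*OR,(235,200,290,300));ks=blobs(s,*OR,(260,170,390,225))
for b in kt: print("kt",cen(b),cv2.contourArea(b),plane(t,cen(b),.135),cv2.minAreaRect(b))
for b in ks: print("ks",cen(b),cv2.contourArea(b))
for i in kt[:2]:
  for j in ks[:2]: print(tri(t,cen(i),s,cen(j)))
for n,c,box in(("t",t,(395,190,445,275)),("s",s,(240,320,390,410))):
  for nm,(lo,hi) in dict(BL=BL,GR=GR,WH=WH).items():
    for b in blobs(c,lo,hi,box): print(n,nm,cen(b),cv2.contourArea(b),cv2.boxPoints(cv2.minAreaRect(b)).round(1).tolist())
print("green",plane(t,cen(blobs(t,*GR,(395,190,445,275))[0]),.034),plane(s,cen(blobs(s,*GR,(240,320,390,410))[0]),.034))
b=blobs(t,(0,0,185),(180,50,255),(288,245,360,272))
for x in b: r=cv2.boxPoints(cv2.minAreaRect(x));print("feed",r,plane(t,r,.012))
b=blobs(s,(0,0,140),(180,60,255),(285,248,340,305))
for x in b: r=cv2.boxPoints(cv2.minAreaRect(x));print("feed s",r,plane(s,r,.012))
# press plate corners
b=blobs(t,(90,15,100),(125,90,235),(225,210,290,306))
for x in b[:3]: r=cv2.boxPoints(cv2.minAreaRect(x));print("plate",r,plane(t,r,.012))
T=cv2.resize(t["image"][185:310,215:450],None,fx=3.4,fy=3.4,interpolation=cv2.INTER_CUBIC);S=cv2.resize(s["image"][165:415,235:395],None,fx=2.4,fy=2.4,interpolation=cv2.INTER_CUBIC)
cv2.imwrite("pics/crT.png",T[...,::-1]);cv2.imwrite("pics/crS.png",S[...,::-1])
E
```

```text
kt [258.348  215.6777] 91.0 [[0.6473 0.1894 0.135 ]] ((256.74658203125, 214.8424835205078), (22.120777130126953, 6.6713457107543945), 20.556045532226562)
kt [257.8947 285.6404] 76.0 [[0.4569 0.1865 0.135 ]] ((257.7327575683594, 285.4568786621094), (17.988985061645508, 5.777483940124512), 23.198589324951172)
ks [285.1271 187.5378] 194.0
ks [364.9844 194.2864] 170.5
ks [363.6523 213.5891] 58.0
ks [286.8556 207.2889] 45.0
(array([0.5551, 0.1533, 0.1807]), np.float64(0.1652466399447581))
(array([0.6522, 0.1909, 0.1248]), np.float64(0.004217132237167719))
(array([0.4616, 0.1886, 0.126 ]), np.float64(0.007149351894786496))
(array([0.5586, 0.2037, 0.0987]), np.float64(0.19241072191569142))
t BL [415.2518 269.0851] 47.0 [[408.0, 267.0], [423.0, 267.0], [423.0, 271.0], [408.0, 271.0]]
t WH [419.3859 228.3888] 982.5 [[403.79998779296875, 265.0], [408.79998779296875, 200.10000610351562], [435.8999938964844, 202.1999969482422], [430.8999938964844, 267.1000061035156]]
t WH [404.2434 220.3122] 31.5 [[403.0, 208.0], [407.0, 208.0], [407.0, 231.0], [403.0, 231.0]]
s BL [261.0836 353.7097] 135.5 [[252.1999969482422, 364.5], [262.8999938964844, 339.79998779296875], [269.6000061035156, 342.70001220703125], [258.79998779296875, 367.3999938964844]]
s GR [307.3337 359.8744] 402.0 [[289.20001220703125, 364.6000061035156], [291.79998779296875, 349.70001220703125], [324.5, 355.3999938964844], [321.8999938964844, 370.29998779296875]]
s WH [329.7281 363.6721] 5172.0 [[257.5, 381.6000061035156], [273.0, 310.70001220703125], [381.0, 334.29998779296875], [365.5, 405.20001220703125]]Traceback (most recent call last):
  File "<stdin>", line 14, in <module>
IndexError: list index out of range
```

```bash
python3 - <<'E'
from plant import *
from h import *
np.set_printoptions(precision=4,suppress=True)
t=read_camera("top");s=read_camera("scene")
GR=((45,60,60),(90,255,255))
def show(n,c,lo,hi,box,z,k=2):
  for b in blobs(c,lo,hi,box,30)[:k]:
    r=cv2.boxPoints(cv2.minAreaRect(b));P=plane(c,r,z)[:,:2]
    print(n,cen(b),plane(c,cen(b),z)[0,:2],P.tolist(),"sides",np.linalg.norm(P-np.roll(P,1,0),axis=1))
show("green t",t,*GR,(395,220,445,275),.034);show("green s",s,*GR,(240,320,390,410),.034)
show("feed t",t,(0,0,170),(180,50,255),(288,245,360,272),.012)
show("feed s",s,(0,0,140),(180,60,255),(285,248,340,305),.012)
show("nose t",t,(100,150,60),(125,255,255),(395,190,445,275),.030)
T=cv2.resize(t["image"][185:310,215:450],None,fx=3.4,fy=3.4,interpolation=cv2.INTER_CUBIC);S=cv2.resize(s["image"][165:415,235:395],None,fx=2.4,fy=2.4,interpolation=cv2.INTER_CUBIC)
cv2.imwrite("pics/crT.png",T[...,::-1]);cv2.imwrite("pics/crS.png",S[...,::-1])
E
```

```text
green t [417.4744 238.5074] [ 0.608  -0.2551] [[0.5724988034328238, -0.23383400330898377], [0.6455156479515735, -0.24195557474436305], [0.6426703773360238, -0.2756927813353167], [0.5697065253859777, -0.2672857347307471]] sides [0.0336 0.0735 0.0339 0.0734]
green s [307.5034 360.0007] [ 0.6037 -0.2535] [[0.5751329854741845, -0.268566549848425], [0.5723968659663417, -0.2320162958419033], [0.6315294127203636, -0.23707476034157893], [0.6318804420848032, -0.27283861339644233]] sides [0.0569 0.0367 0.0593 0.0358]
feed t [320.4823 257.9963] [0.5552 0.0209] [[0.5754959359844908, 0.11430347207563311], [0.5758454503694742, -0.07254320545061019], [0.5349589557498264, -0.0721173498266339], [0.5345989546484047, 0.11383646293977061]] sides [0.0409 0.1868 0.0409 0.186 ]
feed s [311.3662 274.9069] [0.5616 0.01  ] [[0.5378870721086468, -0.0773933030156655], [0.5365358952897226, 0.1480978625127639], [0.5920066485537681, 0.12519387478109023], [0.584041181987564, -0.09183052014670923]] sides [0.0484 0.2255 0.06   0.2172]
nose t [415.184  269.1146] [ 0.5202 -0.2465] [[0.5262462466851799, -0.22641276500563182], [0.5263287008389304, -0.26880000218629463], [0.5148615937183312, -0.26841111482924895], [0.51477846706845, -0.22608158115482122]] sides [0.0115 0.0424 0.0115 0.0423]
```

View pics/crT.png

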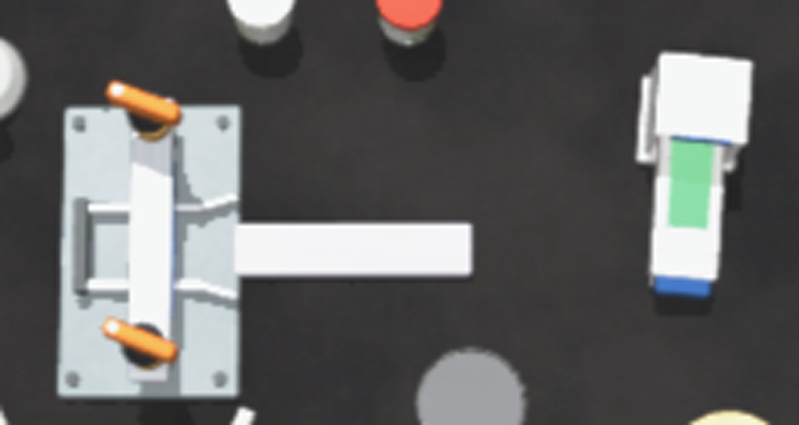

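View pics/crS.png

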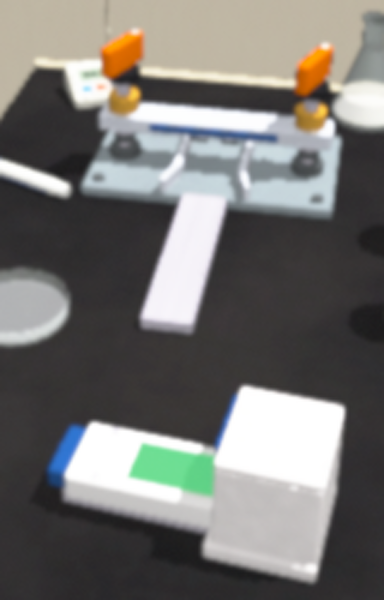

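```bash
python3 - <<'E'
from plant import *
from h import *
np.set_printoptions(precision=4,suppress=True)
t=read_camera("top");s=read_camera("scene")
g=t["image"].max(2)
L=[];Rr=[]
for v in range(246,265):
    u=np.where(g[v,398:440]>110)[0]+398; L.append((u[0]-.5,v));Rr.append((u[-1]+.5,v))
for n,z in((L,.034),(Rr,.034)):
    P=plane(t,n,z); k=np.polyfit(P[:,0],P[:,1],1);print("edge",k,"y at x=.52,.55,.58",np.polyval(k,[.52,.55,.58]))
for c,box in((t,(395,240,445,280)),(s,(240,320,300,400))):
    b=blobs(c,(100,120,40),(125,255,255),box)[0][:,0,:]
    print("blue",b.min(0),b.max(0))
for v in(266,267,271.5):print(v,plane(t,[415.2,v],.034)[0],plane(t,[415.2,v],.012)[0])
b=blobs(s,(100,120,40),(125,255,255),(240,320,300,400))[0]
r=cv2.boxPoints(cv2.minAreaRect(b));print("blue s z34",plane(s,r,.034),"z12",plane(s,r,.012))
C=np.array([[65,107],[242,107],[57,397],[238,397]])/3.4+[215,185]-.35
print("plate",plane(t,C,.012))
# feed edges
L=[];Rr=[]
for u in range(292,350):
    v=np.where(g[240:278,u]>140)[0]+240; L.append((u,v[0]-.5));Rr.append((u,v[-1]+.5))
for n in(L,Rr):
    P=plane(t,n,.012);k=np.polyfit(P[:,1],P[:,0],1);print("feed edge x=a*y+b",k,np.polyval(k,[0,.19]))
E
```

```text
edge [-0.0953 -0.1672] y at x=.52,.55,.58 [-0.2168 -0.2196 -0.2225]
edge [-0.066  -0.2422] y at x=.52,.55,.58 [-0.2765 -0.2785 -0.2805]
blue [407 267] [423 272]
blue [254 342] [269 367]
266 [ 0.5284 -0.2462  0.034 ] [ 0.5324 -0.2499  0.012 ]
267 [ 0.5256 -0.2461  0.034 ] [ 0.5295 -0.2498  0.012 ]
271.5 [ 0.5127 -0.2457  0.034 ] [ 0.5165 -0.2494  0.012 ]
blue s z34 [[ 0.5175 -0.2806  0.034 ]
 [ 0.5191 -0.2205  0.034 ]
 [ 0.5336 -0.2256  0.034 ]
 [ 0.5311 -0.2849  0.034 ]] z12 [[ 0.51   -0.2608  0.012 ]
 [ 0.5117 -0.1983  0.012 ]
 [ 0.5268 -0.2037  0.012 ]
 [ 0.5242 -0.2653  0.012 ]]
plate [[0.6788 0.2734 0.012 ]
 [0.6791 0.1218 0.012 ]
 [0.4297 0.2726 0.012 ]
 [0.43   0.1221 0.012 ]]
feed edge x=a*y+b [-0.0019  0.5772] [0.5772 0.5768]
feed edge x=a*y+b [-0.0019  0.5334] [0.5334 0.533 ]
```

>>> jog_arm --series '[[[0,0,0.047,0.026,0.0295,0,84],[0,0,0.047,0.026,0.0295,0,84],[0,0,0.047,0.026,0.0295,0,84],[0,0,0.047,0.026,0.0295,0,84],[0,0,0.047,0.026,0.0295,0,84],[0,0,0.047,0.026,0.0295,0,84],[0,0,0.047,0.026,0.0295,0,84],[0,0,0.047,0.026,0.0295,0,84]]]' --squeeze 50

```text
clock: 1.2
tcp_pos: [0.3922, -0.4279, 0.2418]
orientation: [3.141, 0.0, 1.558]
force: [0.3, 0.2, 0.1]
opening: 0.0841
grip_force: 0.0
```

>>> jog_arm --series '[[[0,0,0.047,0.026,0.0295,0,84],[0,0,0.047,0.026,0.0295,0,84],[0,0,0.047,0.026,0.0295,0,84],[0,0,0.047,0.026,0.0295,0,84],[0,0,0.047,0.026,0.0295,0,84],[0,0,0.047,0.026,0.0295,0,84],[0,0,0.047,0.026,0.0295,0,84],[0,0,0.047,0.026,0.0295,0,84]]]'

```text
clock: 2.0
tcp_pos: [0.5482, -0.251, 0.2418]
orientation: [-3.141, 0.0, 2.739]
force: [-0.0, 0.1, -0.2]
opening: 0.0838
grip_force: 0.0
```

>>> jog_arm --series '[[[0,0,0.0335,-0.001,0,-0.0533,84],[0,0,0.0335,-0.001,0,-0.0533,84],[0,0,0.0333,-0.001,0,-0.0533,84],[0,0,0,0,0,-0.04,84],[0,0,0,0,0,-0.04,84],[0,0,0,0,0,-0.0267,84],[0,0,0,0,0,-0.016,84],[0,0,0,0,0,-0.0067,84]]]'

```text
clock: 2.8
tcp_pos: [0.5447, -0.2517, 0.0236]
orientation: [3.141, -0.001, 3.048]
force: [-0.5, -0.3, 0.4]
opening: 0.0838
grip_force: 0.0
```

```bash
python3 - <<'E'
from plant import *
from h import *
s=read_camera("scene")
cv2.imwrite("pics/s1.png",cv2.resize(s["image"][290:430,200:400],None,fx=3,fy=3,interpolation=cv2.INTER_CUBIC)[...,::-1])
print(state()["tcp_pos"],state()["force"])
E
```

```text
[ 0.54488783 -0.25172532  0.02365949] [-0.10171087 -0.33199555 -0.42763542]
```

View pics/s1.png

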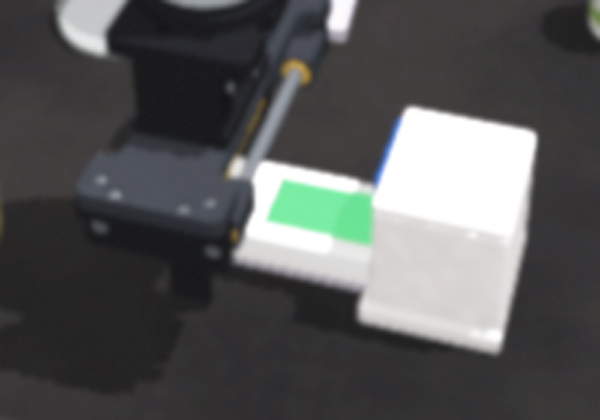

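>>> jog_arm --series '[[[0,0,0,0,0,0,40],[0,0,0,0,0,0,40],[0,0,0,0,0,0,40],[0,0,0,0,0,0,40],[0,0,0,0,0,0,40],[0,0,0,0,0,0,40],[0,0,0,0,0,0,40],[0,0,0,0,0,0,40]]]'

```text
clock: 3.65
tcp_pos: [0.5456, -0.2512, 0.0251]
orientation: [3.141, 0.0, 3.049]
force: [-1.3, 2.9, 6.2]
opening: 0.0534
grip_force: 49.8
```

>>> jog_arm --series '[[[0,0,0,-0.0146,0.0013,0,40],[0,0,0,-0.0146,0.0013,0,40],[0,0,0,-0.0146,0.0013,0,40],[0,0,0,-0.0146,0.0013,0,40],[0,0,0,-0.0146,0.0013,0,40],[0,0,0,-0.0146,0.0013,0,40],[0,0,0,-0.0146,0.0013,0,40],[0,0,0,-0.0146,0.0013,0,40]]]'

```text
clock: 4.45
tcp_pos: [0.4565, -0.2442, 0.0245]
orientation: [-3.142, -0.0, 3.048]
force: [2.0, -0.3, 2.8]
opening: 0.0535
grip_force: 49.8
```

```bash
python3 - <<'E'
from plant import *
from h import *
s=read_camera("scene")
cv2.imwrite("pics/s2.png",cv2.resize(s["image"][270:430,170:400],None,fx=3,fy=3,interpolation=cv2.INTER_CUBIC)[...,::-1])
print(state()["tcp_pos"],state()["force"],state()["qpos"])
E
```

```text
[ 0.45445702 -0.24404473  0.02416931] [-1.2883803   0.54092561  4.79398889] [ 0.9840336   0.32368022 -0.60811846  1.9820294   0.23400543  0.9071795
  1.73103228]
```

View pics/s2.png

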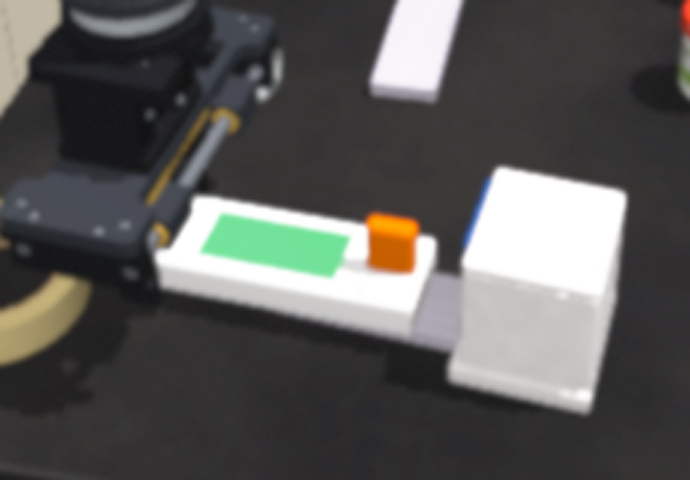

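>>> jog_arm --series '[[[0,0,0,0,0,0.04,40],[0,0,0,0,0,0.05,40],[0,0,0,0,0,0.05,40],[0,0,-0.047,0.0134,0.044,0,40],[0,0,-0.047,0.0134,0.044,0,40],[0,0,-0.047,0.0134,0.044,0,40],[0,0,-0.047,0.0134,0.044,0,40],[0,0,-0.047,0.0134,0.044,0,40]]]'

```text
clock: 5.3
tcp_pos: [0.5055, -0.0782, 0.128]
orientation: [-3.138, -0.004, 2.304]
force: [0.3, -0.5, -1.7]
opening: 0.0533
grip_force: 49.8
```

>>> jog_arm --series '[[[0,0,-0.047,0.0134,0.044,0,40],[0,0,-0.047,0.0134,0.044,0,40],[0,0,-0.047,0.0134,0.044,0,40],[0,0,-0.047,0.0134,0.044,0,40],[0,0,-0.047,0.0134,0.044,0,40],[0,0,0,0,0,-0.02,40],[0,0,0,0,0,-0.02,40],[0,0,0,0,0,0,40]]]'

```text
clock: 6.1
tcp_pos: [0.5545, 0.0826, 0.0957]
orientation: [-3.133, 0.002, 1.576]
force: [-0.3, -0.9, -2.0]
opening: 0.0536
grip_force: 49.8
```

```bash
python3 - <<'E'
from plant import *
from h import *
s=read_camera("scene")
cv2.imwrite("pics/s3.png",cv2.resize(s["image"][150:330,220:420],None,fx=3,fy=3,interpolation=cv2.INTER_CUBIC)[...,::-1])
print(state()["tcp_pos"],state()["force"],state()["torque"],state()["orientation"])
E
```

```text
[0.55561003 0.08259595 0.09709797] [ 0.06672374  0.58321701 -1.9115353 ] [ 0.06841709 -0.07951748  0.05459478] [-3.13593238e+00  1.52674782e-03  1.57528910e+00]
```

View pics/s3.png

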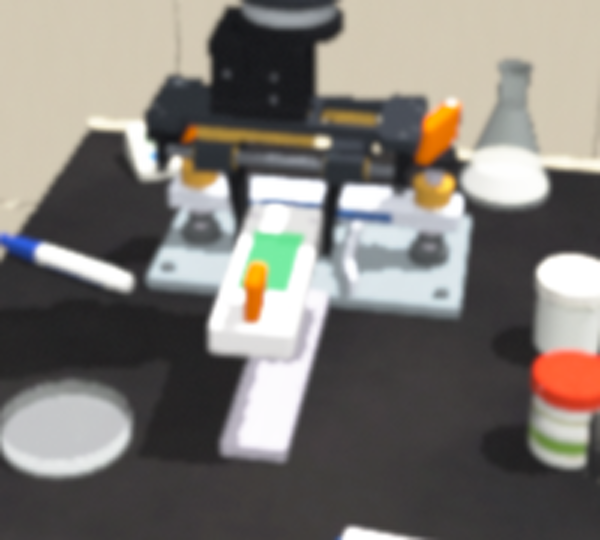

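>>> jog_arm --series '[[[0,0,0,0,0,-0.04,40],[0,0,0,0,0,-0.0267,40],[0,0,0,0,0,-0.0133,40],[0,0,0,0,0,-0.008,40],[0,0,0,0,0,-0.0027,40],[0,0,0,0,0,0,40],[0,0,0,0,0,0,40],[0,0,0,0,0,0,40]]]'

```text
clock: 6.95
tcp_pos: [0.5585, 0.085, 0.0324]
orientation: [3.14, 0.0, 1.577]
force: [-0.8, 0.4, -1.9]
opening: 0.0535
grip_force: 49.8
```

```bash
python3 - <<'E'
from plant import *
from h import *
s=read_camera("scene");t=read_camera("top")
b=blobs(s,(5,150,120),(20,255,255),(280,225,330,290),10)
for x in b: print(cen(x),plane(s,cen(x),.012+.036),cv2.boundingRect(x))
b=blobs(t,(5,150,120),(20,255,255),(300,235,360,280),8)
for x in b: print("t",cen(x),plane(t,cen(x),.012+.054))
for q in ((45,60,60),(90,255,255)),:
  for x in blobs(s,*q,(280,210,340,290),10):print("green",plane(s,cv2.boxPoints(cv2.minAreaRect(x)),.034))
print(state()["tcp_pos"],state()["force"],state()["orientation"])
E
```

```text
[306.68847352 274.82866044] [[ 0.56129477 -0.04067559  0.048     ]] (304, 265, 7, 18)
t [346.13978495 254.16129032] [[ 0.55572247 -0.05003214  0.066     ]]
green [[ 0.54547355 -0.00235742  0.034     ]
 [ 0.54115092  0.07633945  0.034     ]
 [ 0.57577879  0.06755521  0.034     ]
 [ 0.57784842 -0.00969757  0.034     ]]
[0.55824885 0.0849525  0.032116  ] [ 0.88878405 -0.05621375 -1.67732527] [3.14060226e+00 1.37760662e-04 1.57651129e+00]
```

>>> jog_arm --series '[[[0,0,0,-0.003,0,-0.003,40],[0,0,0,0,0,-0.003,40],[0,0,0,0,0,-0.001,40],[0,0,0,0,0,0,40],[0,0,0,0,0,0,40],[0,0,0,0,0,0,40],[0,0,0,0,0,0,40],[0,0,0,0,0,0,40]]]'

```text
clock: 7.85
tcp_pos: [0.5557, 0.0849, 0.0264]
orientation: [3.141, 0.0, 1.576]
force: [0.1, 0.5, -1.7]
opening: 0.0534
grip_force: 49.8
```

>>> jog_arm --series '[[[0,0,0,0,0,-0.0015,40],[0,0,0,0,0,-0.0008,40],[0,0,0,0,0,0,40],[0,0,0,0,0,0,80],[0,0,0,0,0,0,80],[0,0,0,0,0,0,80],[0,0,0,0,0,0,80],[0,0,0,0,0,0,80]]]'

```text
clock: 8.65
tcp_pos: [0.5556, 0.0849, 0.0245]
orientation: [-3.142, 0.0, 1.576]
force: [-0.1, -0.3, 0.1]
opening: 0.0785
grip_force: 0.0
```

>>> jog_arm --series '[[[0,0,0,0,0,0,80],[0,0,0,0,0,0.02,80],[0,0,0,0,0,0.04,80],[0,0,0,0,-0.03,0.06,80],[0,0,0,0,-0.05,0.02,80],[0,0,0,0,-0.05,0,60],[0,0,0,0,-0.05,0,60],[0,0,0,0,0,0,60]]]'

```text
clock: 9.45
tcp_pos: [0.5557, -0.0575, 0.1305]
orientation: [3.141, 0.004, 1.567]
force: [-0.9, -0.7, -0.5]
opening: 0.0646
grip_force: 0.0
```

```bash
python3 - <<'E'
from plant import *
from h import *
s=read_camera("scene");t=read_camera("top")
b=blobs(s,(5,150,120),(20,255,255),(270,225,340,300),10)
for x in b: print(cen(x),plane(s,cen(x),.012+.036),cv2.boundingRect(x))
b=blobs(t,(5,150,120),(20,255,255),(300,235,370,290),8)
for x in b: print("t",cen(x),plane(t,cen(x),.012+.054))
cv2.imwrite("pics/s4.png",np.hstack([cv2.resize(s["image"][170:310,250:390],(400,400)),cv2.resize(t["image"][190:330,230:370],(400,400))])[...,::-1])
E
```

```text
[305.30845771 276.2238806 ] [[ 0.55948301 -0.04586658  0.048     ]] (303, 268, 6, 18)
```

View pics/s4.png

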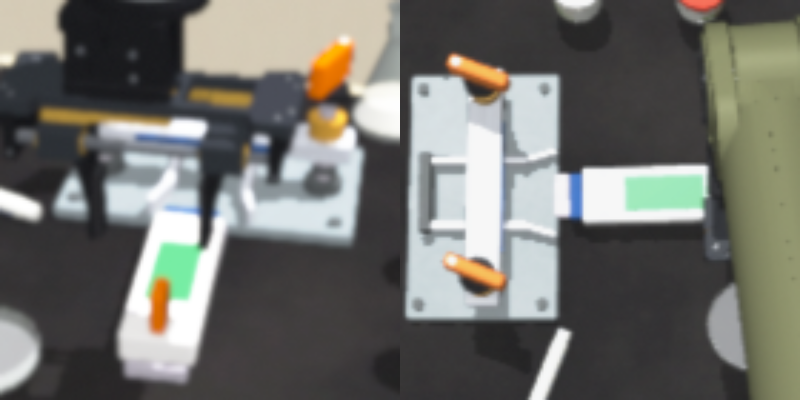

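>>> jog_arm --series '[[[0,0,0,0,0.012,-0.04,45],[0,0,0,0,0.002,-0.03,45],[0,0,0,0,0,-0.015,45],[0,0,0,0,0,-0.009,45],[0,0,0,0,0,0,45],[0,0,0,0,0,0,0],[0,0,0,0,0,0,0],[0,0,0,0,0,0,0]]]' --squeeze 30

```text
clock: 10.35
tcp_pos: [0.5563, -0.0396, 0.0597]
orientation: [3.14, 0.0, 1.576]
force: [-0.2, 0.1, 0.0]
opening: 0.0284
grip_force: 0.0
```

>>> jog_arm --series '[[[0,0,0,0,0,0,0],[0,0,0,0,0,0,0],[0,0,0,0,0,0,0],[0,0,0,0,0,0,0],[0,0,0,0,0,0,0],[0,0,0,0,0,0,0],[0,0,0,0,0,0,0],[0,0,0,0,0,0,0]]]'

```text
clock: 11.15
tcp_pos: [0.5561, -0.0396, 0.0592]
orientation: [3.14, 0.0, 1.576]
force: [0.4, 0.2, 4.1]
opening: 0.0116
grip_force: 30.0
```

>>> jog_arm --series '[[[0,0,0,0,0.01,0,0],[0,0,0,-0.0005,0.018,0,0],[0,0,0,-0.0005,0.02,0,0],[0,0,0,0,0.02,0,0],[0,0,0,0,0.02,0,0],[0,0,0,0,0.018,0,0],[0,0,0,0,0.016,0,0],[0,0,0,0,0.014,0,0]]]'

```text
clock: 11.95
tcp_pos: [0.5569, 0.0546, 0.0593]
orientation: [3.14, 0.007, 1.567]
force: [-0.5, 1.1, 0.5]
opening: 0.0044
grip_force: 0.0
```

```bash
python3 - <<'E'
from plant import *
from h import *
s=read_camera("scene");t=read_camera("top")
for x in blobs(s,(5,150,120),(20,255,255),(270,215,340,300),10): print(cen(x),plane(s,cen(x),.012+.036),cv2.boundingRect(x))
print(state()["tcp_pos"],state()["force"],state()["opening"])
cv2.imwrite("pics/s5.png",np.hstack([cv2.resize(s["image"][170:310,250:390],(400,400)),cv2.resize(t["image"][190:330,230:370],(400,400))])[...,::-1])
E
```

```text
[310.41496599 259.51927438] [[0.55857234 0.01500391 0.048     ]] (308, 251, 7, 19)
[0.55392791 0.06393642 0.05845102] [-1.02716457  1.00307625  0.20303577] 0.001840481017850664
```

View pics/s5.png

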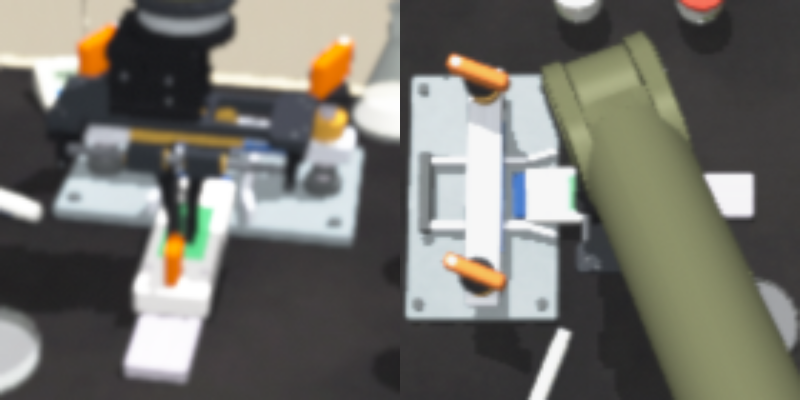

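```bash
python3 - <<'E'
from plant import *
from h import *
np.set_printoptions(precision=4,suppress=True)
s=read_camera("scene");t=read_camera("top")
for x in blobs(t,(100,120,40),(125,255,255),(262,240,285,280),6):
    x0,y0,w,h=cv2.boundingRect(x);P=plane(t,[[x0-.5,y0-.5],[x0+w-.5,y0-.5],[x0-.5,y0+h-.5],[x0+w-.5,y0+h-.5]],.034);print(P)
g=t["image"].max(2)
for u in range(274,290,2):
    v=np.where(g[:,u]>200)[0];v=v[(v>240)&(v<275)];print(u,plane(t,[[u,v[0]-.5],[u,v[-1]+.5]],.034)[:,:2].ravel())
print("tab rear face", [plane(s,[310.4,r],z)[0] for r,z in((250.5,.066),(269.5,.034))])
E
```

```text
[[0.5723 0.1658 0.034 ]
 [0.5723 0.1544 0.034 ]
 [0.5291 0.165  0.034 ]
 [0.5291 0.1537 0.034 ]]
274 [0.6014 0.1535 0.5034 0.1519]
276 [0.6014 0.1478 0.5034 0.1462]
278 [0.6014 0.1421 0.5148 0.1408]
280 [0.6015 0.1364 0.512  0.1351]
282 [0.6015 0.1307 0.5091 0.1294]
284 [0.6015 0.125  0.512  0.1238]
286 [0.5782 0.119  0.5263 0.1184]
288 [0.5782 0.1133 0.5263 0.1127]
tab rear face [array([0.5572, 0.0221, 0.066 ]), array([ 0.5616, -0.0014,  0.034 ])]
```

>>> jog_arm --series '[[[0,0,0,0,0,0.03,10],[0,0,0,0,0,0.03,45],[0,0,0,0.001,-0.03,0,45],[0,0,0,0.001,-0.04,0,45],[0,0,0,0,-0.008,0,45],[0,0,0,0,0,0,45],[0,0,0,0,0,-0.03,45],[0,0,0,0,0,-0.03,45]]]' --squeeze 60

```text
clock: 12.95
tcp_pos: [0.5566, 0.0061, 0.0587]
orientation: [3.14, -0.001, 1.579]
force: [-0.2, 0.9, -0.8]
opening: 0.0445
grip_force: 0.0
```

>>> jog_arm --series '[[[0,0,0,0,0,0,45],[0,0,0,0,0,0,0],[0,0,0,0,0,0,0],[0,0,0,0,0,0,0],[0,0,0,0,0,0,0],[0,0,0,0,0,0,0],[0,0,0,0,0,0,0],[0,0,0,0,0,0,0]]]'

```text
clock: 13.75
tcp_pos: [0.557, 0.0039, 0.0594]
orientation: [3.14, 0.0, 1.576]
force: [0.3, -0.4, 2.6]
opening: 0.0116
grip_force: 60.0
```

>>> jog_arm --series '[[[0,0,0,0,0,0,0],[0,0,0,0,0,0,0],[0,0,0,0,0,0,0],[0,0,0,0,0,0,0],[0,0,0,0,0.004,0,0],[0,0,0,0,0.006,0,0],[0,0,0,0,0.006,0,0],[0,0,0,0,0,0,0]]]'

```text
clock: 14.55
tcp_pos: [0.5579, 0.0049, 0.0598]
orientation: [3.14, 0.014, 1.571]
force: [0.8, -19.8, 7.2]
opening: 0.0112
grip_force: 60.1
```

```bash
cat > nose.py <<'E'
from plant import *
from h import *
np.set_printoptions(precision=4,suppress=True)
t=read_camera("top")
for x in blobs(t,(100,120,40),(125,255,255),(235,240,285,280),6):
    x0,y0,w,h=cv2.boundingRect(x);P=plane(t,[[x0-.5,y0-.5],[x0+w-.5,y0-.5],[x0-.5,y0+h-.5],[x0+w-.5,y0+h-.5]],.034);print(P[:,:2].ravel())
g=t["image"].max(2)
for u in (286,288):
    v=np.where(g[:,u]>200)[0];v=v[(v>240)&(v<275)];print(u,plane(t,[[u,v[0]-.5],[u,v[-1]+.5]],.034)[:,:2].ravel())
S=state();print(S["tcp_pos"],S["orientation"],S["force"],S["torque"],S["opening"])
E
python3 nose.py
```

```text
[0.5723 0.1658 0.5723 0.1572 0.5291 0.165  0.5291 0.1565]
286 [0.5782 0.119  0.5263 0.1184]
288 [0.5782 0.1133 0.5263 0.1127]
[0.5579 0.0049 0.0597] [3.1399 0.0136 1.5711] [  0.2034 -20.4123   7.3772] [-3.8473 -0.2094  0.4274] 0.01176854739228738
```

>>> jog_arm --series '[[[0,0,0,0,-0.008,0,0],[0,0,0,0,-0.006,0,0],[0,0,-0.006,0,0,0,0],[0,0,-0.006,0,0,0,0],[0,0,0,0,0.006,0,0],[0,0,0,0,0.006,0,0],[0,0,0,0,0.006,0,0],[0,0,0,0,0.006,0,0]]]'

```text
clock: 15.4
tcp_pos: [0.5568, 0.0212, 0.0594]
orientation: [3.141, 0.003, 1.537]
force: [0.0, -3.6, 6.9]
opening: 0.0119
grip_force: 60.0
```

```bash
python3 nose.py
```

```text
286 [0.5811 0.119  0.5292 0.1184]
288 [0.5811 0.1133 0.5292 0.1127]
[0.5568 0.0225 0.0594] [3.1408 0.0023 1.5382] [-1.3158 -3.6812  5.4714] [-0.9237 -0.0486  0.0431] 0.011270978195997533
```

>>> jog_arm --series '[[[0,0,0,0,0.007,0,0],[0,0,0.002,0,0.007,0,0],[0,0,0.002,0,0.007,0,0],[0,0,0.002,-0.0005,0.007,0,0],[0,0,0.002,-0.0005,0.007,0,0],[0,0,0.002,-0.0005,0.007,0,0],[0,0,0,0,0.007,0,0],[0,0,0,0,0.007,0,0]]]'

```text
clock: 16.25
tcp_pos: [0.5568, 0.0633, 0.0594]
orientation: [3.139, 0.003, 1.568]
force: [3.0, -5.5, 4.3]
opening: 0.0117
grip_force: 60.0
```

>>> jog_arm --series '[[[0,0,0,-0.0005,0.005,0,0],[0,0,0,-0.0005,0.005,0,0],[0,0,0,0,0.005,0,0],[0,0,0,0,0.005,0,0],[0,0,0,0,0.005,0,0],[0,0,0,0,0.004,0,0],[0,0,0,0,0.003,0,0],[0,0,0,0,0,0,0]]]'

```text
clock: 17.05
tcp_pos: [0.5568, 0.0853, 0.0595]
orientation: [3.138, 0.005, 1.567]
force: [3.2, -8.1, 4.3]
opening: 0.0117
grip_force: 60.0
```

```bash
python3 nose.py
```

```text
[0.5751 0.2482 0.5751 0.2368 0.5289 0.2469 0.5289 0.2356]Traceback (most recent call last):
  File "nose.py", line 9, in <module>
    v=np.where(g[:,u]>200)[0];v=v[(v>240)&(v<275)];print(u,plane(t,[[u,v[0]-.5],[u,v[-1]+.5]],.034)[:,:2].ravel())
                                                                       ~^^^
IndexError: index 0 is out of bounds for axis 0 with size 0
```

>>> jog_arm --series '[[[0,0,0,0,0.004,0,0],[0,0,0,0,0.004,0,0],[0,0,0,0,0.003,0,0],[0,0,0,0,0,0,0],[0,0,0,0,0,0,0],[0,0,0,0,0,0,0],[0,0,0,0,0,0,0],[0,0,0,0,0,0,0]]]'

```text
clock: 17.9
tcp_pos: [0.557, 0.0856, 0.0594]
orientation: [3.14, 0.015, 1.562]
force: [1.9, -22.0, 9.1]
opening: 0.0115
grip_force: 60.0
```

>>> jog_arm --series '[[[0,0,0,0,-0.008,0,0],[0,0,0,0,-0.004,0,45],[0,0,0,0,0,0,45],[0,0,0,0,0,0,45],[0,0,0,0,0,0.03,45],[0,0,0,0,0,0.05,45],[0,0,0.02,0,0,0.055,45],[0,0,0.047,0,0,0.04,45]]]'

```text
clock: 18.7
tcp_pos: [0.5543, 0.0906, 0.1921]
orientation: [3.141, -0.001, 1.787]
force: [0.3, -0.3, -0.4]
opening: 0.0441
grip_force: 0.0
```

```bash
python3 nose.py 2>/dev/null; python3 -c "
from plant import *;S=state();print(S['tcp_pos'],S['orientation'],S['force'])"
```

```text
[0.5751 0.2482 0.5751 0.2368 0.5289 0.2469 0.5289 0.2356]
[0.55676177 0.09120566 0.19676857] [3.13370443e+00 9.22331317e-04 1.79511327e+00] [2.73098285 1.52989074 3.28367361]
```

>>> jog_arm --series '[[[0,0,0.047,-0.008,0.0083,0,45],[0,0,0.047,-0.008,0.0083,0,45],[0,0,0.047,-0.008,0.0083,0,45],[0,0,0.047,-0.008,0.0083,0,45],[0,0,0.047,-0.008,0.0083,0,45],[0,0,0.047,-0.008,0.0083,0,45],[0,0,0.047,-0.008,0.0083,0,45],[0,0,0.047,-0.008,0.0083,0,45]]]' --squeeze 40

```text
clock: 19.55
tcp_pos: [0.5053, 0.14, 0.1893]
orientation: [3.141, -0.002, 2.97]
force: [0.5, 0.6, -0.4]
opening: 0.0446
grip_force: 0.0
```

>>> jog_arm --series '[[[0,0,0.047,-0.008,0.0083,0,45],[0,0,0.047,-0.008,0.0083,0,45],[0,0,0.047,-0.008,0.0083,0,45],[0,0,0.047,-0.008,0.0083,0,45],[0,0,0.047,-0.008,0.0083,0,45],[0,0,0.047,-0.008,0.0083,0,45],[0,0,0.047,-0.008,0.0083,0,45],[0,0,0.047,-0.008,0.0083,0,45]]]'

```text
clock: 20.35
tcp_pos: [0.4572, 0.1896, 0.1894]
orientation: [3.14, -0.001, -2.132]
force: [-0.5, 0.1, -0.1]
opening: 0.0452
grip_force: 0.0
```

```bash
python3 - <<'E'
from plant import *
from h import *
np.set_printoptions(precision=4,suppress=True)
t=read_camera("top")
# far wing visible: fit line through orange+white dot
for x in blobs(t,(5,120,100),(22,255,255),(240,195,290,310),10):
    p=x[:,0,:].astype(float); P=plane(t,p,.142)[:,:2]
    vx,vy,_,_=cv2.fitLine(P.astype(np.float32),cv2.DIST_L2,0,.01,.01).ravel()
    print(P.mean(0),"q",np.pi/2-np.arctan2(vy,vx),np.linalg.norm(P-P.mean(0),axis=1).max())
S=state();print(S["tcp_pos"],S["orientation"],S["qpos"])
E
```

```text
[0.6438 0.1932] q 0.5600196 0.033884314176662385
[0.4561 0.191  0.1894] [ 3.1397 -0.0005 -2.125 ] [ 0.6253  0.1191 -1.1229  1.8665  0.1125  1.2268  2.0543]
```

>>> jog_arm --series '[[[0,0,0.035,0.005,0.0005,-0.03,40],[0,0,0,0,0,-0.03,40],[0,0,0,0,0,-0.019,40],[0,0,0,0,0,0,0],[0,0,0,0,0,0,0],[0,0,0,0,0,0,0],[0,0,0,0,0,0,0],[0,0,0,0,0,0,0]]]'

```text
clock: 21.2
tcp_pos: [0.4624, 0.1894, 0.1317]
orientation: [-3.141, 0.001, -2.03]
force: [-1.3, 0.9, 4.7]
opening: 0.014
grip_force: 40.0
```

>>> jog_arm --series '[[[0,0,-0.03,0,0,0,0],[0,0,-0.045,0,0,0,0],[0,0,-0.045,0,0,0,0],[0,0,-0.045,0,0,0,0],[0,0,-0.045,0,0,0,0],[0,0,-0.03,0,0,0,0],[0,0,0,0,0,0,0],[0,0,0,0,0,0,40]]]'

```text
clock: 22.0
tcp_pos: [0.4613, 0.191, 0.1315]
orientation: [3.14, 0.0, -2.782]
force: [-1.4, 0.2, 0.5]
opening: 0.0173
grip_force: 0.6
```

>>> jog_arm --series '[[[0,0,0,0,0,0,40],[0,0,0,0,0,0.035,40],[0,0,0,0,0,0.045,40],[0,0,0.047,0.0625,0,0,40],[0,0,0.047,0.0625,0,0,40],[0,0,0.047,0.0625,0,0,40],[0,0,0.047,0.0625,0,0,40],[0,0,0.047,0,0,0,40]]]'

```text
clock: 22.8
tcp_pos: [0.6555, 0.1848, 0.1874]
orientation: [3.14, 0.001, -2.048]
force: [-0.0, -0.5, -0.4]
opening: 0.0398
grip_force: 0.0
```

>>> jog_arm --series '[[[0,0,0,0,0,-0.03,40],[0,0,0,0,0,-0.03,40],[0,0,0,0,0,-0.02,40],[0,0,0,0,0,0,0],[0,0,0,0,0,0,0],[0,0,0,0,0,0,0],[0,0,0,0,0,0,0],[0,0,0,0,0,0,0]]]'

```text
clock: 23.6
tcp_pos: [0.6514, 0.1886, 0.1324]
orientation: [-3.138, 0.002, -2.046]
force: [2.2, -1.5, 1.7]
opening: 0.014
grip_force: 40.0
```

>>> jog_arm --series '[[[0,0,-0.03,0,0,0,0],[0,0,-0.045,0,0,0,0],[0,0,-0.045,0,0,0,0],[0,0,-0.045,0,0,0,0],[0,0,-0.045,0,0,0,0],[0,0,-0.045,0,0,0,0],[0,0,-0.045,0,0,0,0],[0,0,-0.045,0,0,0,0]]]'

```text
clock: 24.4
tcp_pos: [0.6481, 0.1937, 0.1324]
orientation: [3.136, -0.001, -3.131]
force: [-2.2, 6.2, 2.1]
opening: 0.0141
grip_force: 40.0
```

>>> jog_arm --series '[[[0,0,-0.045,0,0,0,0],[0,0,-0.045,0,0,0,0],[0,0,0,0,0,0,0],[0,0,0,0,0,0,0],[0,0,0,0,0,0,40],[0,0,0,0,0,0,40],[0,0,0,0,0,0.03,40],[0,0,0,0,0,0.05,40]]]'

```text
clock: 25.2
tcp_pos: [0.648, 0.1871, 0.1884]
orientation: [-3.137, -0.005, 2.87]
force: [0.6, 0.4, 0.9]
opening: 0.0361
grip_force: 0.0
```

```bash
cat > bar.py <<'E'
from plant import *
from h import *
np.set_printoptions(precision=4,suppress=True)
t=read_camera("top");s=read_camera("scene")
for c,n,box in((t,"t",(235,195,290,310)),(s,"s",(260,165,390,205))):
  for x in blobs(c,(5,120,100),(22,255,255),box,20)[:3]:
    P=plane(c,x[:,0,:].astype(float),.142)[:,:2]
    vx,vy,_,_=cv2.fitLine(P.astype(np.float32),cv2.DIST_L2,0,.01,.01).ravel()
    print(n,cen(x),P.mean(0),"q",np.pi/2-np.arctan2(vy,vx),cv2.contourArea(x))
S=state();print(S["tcp_pos"],S["orientation"],S["opening"])
E
python3 bar.py
```

```text
t [256.4819 286.6386] [0.454  0.1895] q 1.1526397 83.0
s [365.7006 193.9869] [0.6574 0.1602] q 2.9081292 304.5
s [285.4887 187.3881] [0.4733 0.1605] q 2.9498532 280.0
[0.6522 0.1894 0.1966] [3.1377 0.0073 2.8699] 0.03863151075473781
```

>>> jog_arm --series '[[[0,0,0.046,-0.0625,0,0,40],[0,0,0.046,-0.0625,0,0,40],[0,0,0.046,-0.0625,0,0,40],[0,0,0.046,-0.0625,0,0,40],[0,0,0.02,0,0,0,40],[0,0,0,0,0,-0.03,40],[0,0,0,0,0,-0.03,40],[0,0,0,0,0,-0.02,40]]]'

```text
clock: 26.1
tcp_pos: [0.4616, 0.1876, 0.1295]
orientation: [-3.14, -0.001, -2.772]
force: [-0.1, -0.1, 0.3]
opening: 0.04
grip_force: 0.0
```

>>> jog_arm --series '[[[0,0,0,0,0,0,0],[0,0,0,0,0,0,0],[0,0,0,0,0,0,0],[0,0,0,0,0,0,0],[0,0,0,0,0,0,0],[0,0,-0.03,0,0,0,0],[0,0,-0.045,0,0,0,0],[0,0,-0.045,0,0,0,0]]]'

```text
clock: 26.9
tcp_pos: [0.4609, 0.1934, 0.1309]
orientation: [3.135, -0.001, 3.132]
force: [-2.6, 10.6, -3.2]
opening: 0.0138
grip_force: 40.0
```

>>> jog_arm --series '[[[0,0,-0.045,0,0,0,0],[0,0,-0.045,0,0,0,0],[0,0,-0.045,0,0,0,0],[0,0,-0.045,0,0,0,0],[0,0,-0.045,0,0,0,0],[0,0,-0.045,0,0,0,0],[0,0,-0.035,0,0,0,0],[0,0,-0.02,0,0,0,0]]]'

```text
clock: 27.7
tcp_pos: [0.4624, 0.1962, 0.131]
orientation: [3.133, -0.008, 2.115]
force: [4.9, 17.0, -10.1]
opening: 0.0134
grip_force: 40.0
```

```bash
python3 -c "
from plant import *;S=state();print(S['tcp_pos'],S['orientation'],S['force'],S['torque'])"
```

```text
[0.46237597 0.19619258 0.13098692] [ 3.13261537 -0.00772272  2.11520465] [  4.89637919  17.01397466 -10.07466763] [ 3.35153365 -1.00769678  0.21442265]
```

>>> jog_arm --series '[[[0,0,-0.015,0,0,0,0],[0,0,-0.01,0,0,0,0],[0,0,0,0,0,0,0],[0,0,0,0,0,0,40],[0,0,0,0,0,0,40],[0,0,0,0,0,0,40],[0,0,0,0,0,0.03,40],[0,0,0,0,0,0.05,40]]]'

```text
clock: 28.5
tcp_pos: [0.4605, 0.1871, 0.1893]
orientation: [-3.136, -0.001, 2.034]
force: [0.9, 0.1, -0.4]
opening: 0.0382
grip_force: 0.0
```

```bash
python3 bar.py
```

```text
t [257.4488 214.769 ] [0.6445 0.1897] q 1.5975784 127.0
s [365.5534 193.628 ] [0.657  0.1623] q 2.8690734 310.5
s [285.8805 187.9067] [0.475  0.1576] q 2.7648532 146.5
[0.4649 0.1893 0.1952] [3.1343 0.0024 2.034 ] 0.03945318412100128
```

>>> jog_arm --series '[[[0,0,0.046,0.0625,0.002,0,40],[0,0,0.046,0.0625,0.002,0,40],[0,0,0.046,0.0625,0,0,40],[0,0,0.046,0.0625,0,0,40],[0,0,0.046,0,0,0,40],[0,0,0.046,0,0,0,40],[0,0,0.02,0,0,-0.03,40],[0,0,0,0,0,-0.03,40]]]'

```text
clock: 29.4
tcp_pos: [0.6502, 0.1911, 0.1448]
orientation: [-3.142, 0.0, 2.965]
force: [0.6, -0.2, -0.5]
opening: 0.0401
grip_force: 0.0
```

>>> jog_arm --series '[[[0,0,0,0,0,-0.02,40],[0,0,0,0,0,0,0],[0,0,0,0,0,0,0],[0,0,0,0,0,0,0],[0,0,0,0,0,0,0],[0,0,0,0,0,0,0],[0,0,0,0,0,0,0],[0,0,0,0,0,0,0]]]'

```text
clock: 30.2
tcp_pos: [0.6498, 0.1948, 0.1306]
orientation: [3.137, 0.001, 2.967]
force: [2.0, 4.7, -3.8]
opening: 0.0138
grip_force: 40.0
```

>>> jog_arm --series '[[[0,0,-0.03,0,0,0,0],[0,0,-0.045,0,0,0,0],[0,0,-0.045,0,0,0,0],[0,0,-0.045,0,0,0,0],[0,0,-0.045,0,0,0,0],[0,0,-0.045,0,0,0,0],[0,0,-0.025,0,0,0,0],[0,0,-0.016,0,0,0,0]]]'

```text
clock: 31.0
tcp_pos: [0.6517, 0.198, 0.1307]
orientation: [3.131, -0.005, 2.038]
force: [8.1, 11.3, -10.4]
opening: 0.0143
grip_force: 40.0
```

>>> jog_arm --series '[[[0,0,0,0,0,0,0],[0,0,0,0,0,0,0],[0,0,0,0,0,0,0],[0,0,0,0,0,0,0],[0,0,0,0,0,0,0],[0,0,0,0,0,0,0],[0,0,0,0,0,0,0],[0,0,0,0,0,0,0]]]'

```text
clock: 31.8
tcp_pos: [0.6517, 0.198, 0.1307]
orientation: [3.131, -0.005, 2.041]
force: [10.3, 11.2, -9.7]
opening: 0.0143
grip_force: 40.0
```

```bash
python3 -c "
from plant import *;S=state();print(S['tcp_pos'],S['orientation'],S['force'],S['torque'])"
```

```text
[0.65165439 0.19799364 0.13073272] [ 3.13124036 -0.00505513  2.04136679] [10.33215508 11.230303   -9.65076426] [ 2.37517045 -2.12545126  0.89481598]
```

>>> jog_arm --series '[[[0,0,0,0,0,0,40],[0,0,0,0,0,0,40],[0,0,0,0,0,0,40],[0,0,0,0,0,0.04,40],[0,0,0,0,0,0.05,40],[0,0,0,-0.03,-0.05,0.03,40],[0,0,0,-0.03,-0.06,0,40],[0,0,0,-0.03,-0.06,0,40]]]'

```text
clock: 32.6
tcp_pos: [0.5819, 0.0632, 0.2217]
orientation: [3.141, 0.002, 2.036]
force: [0.6, -0.7, -0.5]
opening: 0.0404
grip_force: 0.0
```

>>> jog_arm --series '[[[0,0,0,0,-0.06,0.03,40],[0,0,0,0,-0.06,0.03,40],[0,0,0,0,-0.06,0,40],[0,0,0,0,-0.06,0,40],[0,0,0,0,0,0,40],[0,0,0,0,0,0,40],[0,0,0,0,0,0,40],[0,0,0,0,0,0,40]]]'

```text
clock: 33.4
tcp_pos: [0.5826, -0.1128, 0.2657]
orientation: [3.141, -0.0, 2.038]
force: [-0.0, 0.9, 0.6]
opening: 0.0397
grip_force: 0.0
```

```bash
python3 bar.py; python3 - <<'E'
from plant import *
from h import *
s=read_camera("scene");t=read_camera("top")
cv2.imwrite("pics/s6.png",np.hstack([cv2.resize(s["image"][160:300,250:390],(400,400),interpolation=cv2.INTER_CUBIC),cv2.resize(t["image"][200:310,225:335],(400,400),interpolation=cv2.INTER_CUBIC)])[...,::-1])
E
```

```text
t [256.4661 215.3136] [0.6508 0.1878] q 2.589185 118.0
t [254.6402 285.358 ] [0.4582 0.1904] q 2.6616225 94.5
s [365.62  193.965] [0.6582 0.1603] q 2.8927276 200.0
s [286.0032 187.7846] [0.475  0.1598] q 2.7686868 154.0
[ 0.5826 -0.1131  0.2657] [3.1415 0.     2.0375] 0.039907902495078716
```

View pics/s6.png

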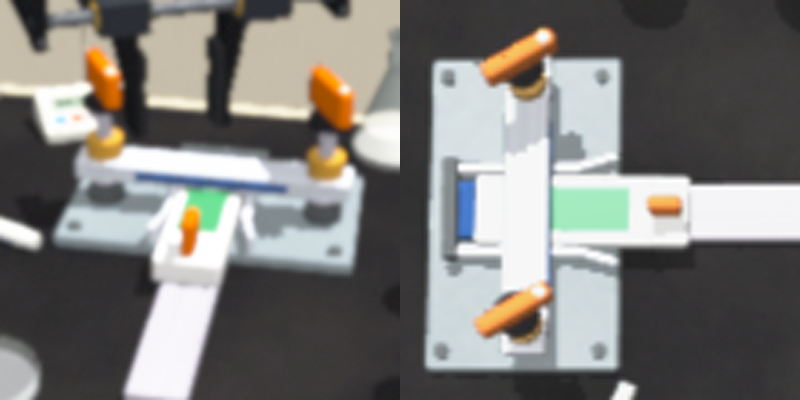

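```bash
python3 -c "
from plant import *;print(sign_off())"
```

```text
the job is handed in; nothing more can be done
None
```

I handed the job in at about 33 s of the 72 s limit. In the last pictures the cassette was home against the rear stop and both knobs read about 2.6 rad, their stop. The bar was down and the hand was clear. One slip on the way: the first push lost the orange tab, so I took it again and finished the push.

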